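# Click the flat battery pack into the charger

## Task

The red-capped battery pack is flat. Pick it up, lower it foot first into the bay of the charger and press it down until it is fully home and the orange spring catch has clicked back over the end of its foot, then let go of it. Leave the green-capped pack where it stands.

Things in the scene. Friction and masses are not known exactly. Their poses are not given: they have to be found in the camera images.
- red_pack_mid (a point): Flat battery pack, upright, loose: red cap, grey body, black foot; 60 mm tall, 0.3 kg. Foot 40 (x) by 70 (y) by 22 mm high; body above 40 (x) by 44 (y), so the foot steps out 13 mm at both y ends and is flush on the x sides. Grip it from above across the 40 mm x width. Point: its centre, 30 mm above its underside; z up. A half turn about z leaves it the same.
- green_pack_mid (a point): Charged battery pack, the same in size and shape but with a green cap; not wanted. Point: its centre, 30 mm above its underside.
- bay (a point): Bay floor centre of the fixed black charger (84 x 128 mm), 25 mm above the table; z up, y along the bay's length towards the orange catch. Open on top; takes the foot with its length along y, either way round, 4 mm play each side; sloped lips, the -y one 38 mm high, guide it; x sides open mid-way for fingers. Home: pack's underside on the floor, its centre 30 mm above this point.
- catch (a joint): Orange spring catch, 24 mm wide, at the bay's +y end, top 60 mm above its floor. Metres: 0 sprung in, up to 0.014 pushed out (+y). Its nose overhangs the foot by 6.5 mm, underside 24 mm above the floor; the slope above it (28 to 56 mm) lets the descending foot push it out: 10 N down, 7 N sideways; more off-centre. It springs back to 0 once the foot is home. The pack's weight alone will not do it.
Things that resemble listed ones, but are neither listed nor needed, are in the scene too. What is shaped like the part that bears bay but blue or yellow is not meant.

How it is judged:
On the way:
1. the gripper presses the red pack fully home and the catch has clicked over its foot (z of red_pack_mid in the frame of bay below 0.036 m and horizontal distance between red_pack_mid and bay below 0.01 m and value of joint catch below 0.003 m and (contact force between red_pack and the fingers above 0.3 N or contact force between red_pack and the arm above 0.3 N)).
At the end, for the whole second after the job is handed in: Red pack released, upright (0.10 rad) and home in the bay: centre 25-35 mm above its floor, within 10 mm of its middle, lengthwise within 10 degrees; catch sprung back (within 3 mm of 0) over the foot; green pack within 30 mm of its start (z of red_pack_mid in the frame of bay between 0.025 and 0.035 m and horizontal distance between red_pack_mid and bay below 0.01 m and angle between the y axis of red_pack_mid and the y axis of bay, either way round below 0.17 rad and angle between red_pack_mid's own z axis and vertical below 0.1 rad and value of joint catch below 0.003 m and distance of green_pack_mid from where it was at the start of the episode below 0.03 m); the robot touches nothing.
It fails at once if the green pack is moved by more than 30 mm (distance of green_pack_mid from where it was at the start of the episode above 0.03 m).
It also fails if it takes over 35 s, if anything falls off the work surface, if the arm or the gripper's body presses on something with over 40 N, if the wrist force passes 120 N, or if a joint passes its speed limit or range.

## Robot

A 7-joint arm with a two-finger parallel gripper is mounted at the origin on the work surface. World frame = base frame: x ahead of the robot, y to its left, z up, the work surface at z = 0. Lengths are in m, angles in rad, forces in N, time in s.
With the tool pointing down it reaches from about 0.425 to 0.875 m from the base axis. Payload 4.7 kg.
Tool frame: the origin (TCP) lies at the centre of the arm's flange, where the gripper is bolted on; the fingertips stand 182 mm ahead of it and the grasp point (between the pads) lies 164 mm ahead of it; x points along the fingers, y is the direction in which the jaws open and shut, and the axes are right-handed (so a half turn about x gives the same grasp; the last joint's range is limited). The gripper opens to 87 mm and grips with 3 to 60 N. Pads are 19 mm wide; open, the fingers measure 117 mm over their backs; the gripper's body (75 mm by 190 mm) begins 51 mm behind the grasp point.
Start: joints at [-1.138, 0.321, -0.07, 1.45, 0.023, 1.371, -0.057], TCP at [0.264, 0.594, 0.405] pointing down, gripper open.
Joint ranges: [-2.86, 2.86], [-0.3, 2.09], [-1.38, 1.24], [0.06, 2.45], [-1.56, 4.7], [0.09, 2.05], [-2.69, 2.69]. Speed limits (rad/s): [2.57, 2.57, 3.14, 3.14, 3.14, 3.14, 3.14].

## Interface

Orientations are given as a rotation vector (axis times angle).
In Python, from bench import ctrl gives the robot as it stands.
- The arm moves only by the shell command python3 -m crank 'ROWS' [FORCE]. ROWS is JSON, one flat list of numbers, 7 for each row, row after row: the shift along the tool's x, y, z in mm, then the turn, a rotation vector about the tool's x, y, z in rad, then the finger opening in mm, from 0 to 87. A call has exactly 5 rows; each row shifts and turns the commanded pose from where the row before left it, along the tool's axes as they then stand; what a row does not reach is not made up. A row lasts 1/8 s, in which the tool goes at most 62.5 mm and 10.7 degrees, less where a joint would pass 70% of its speed; a pose out of reach is approached as far as the arm can. A call with a gripper value outside its range is refused whole. The fingers move at their own pace and stop on an object; FORCE is the grip in N (left out, the last holds). Time passes only in rows, so rows that do not move let the fingers close, or fill a call up. It gives the time, the measured TCP pose, the force and the opening at its end, in the units of the state.
- ctrl.get_state(): the state, without advancing time (a new reading comes with each control period).
- ctrl.get_image(name): name is "scene" or "top" or "wrist"; returns the picture (480x640x3 uint8, red, green, blue); there is no depth.
- ctrl.camera_params(name): a dict with "K" (3x3 intrinsics, pixels), "world_to_cam" (4x4, takes a point from world to camera coordinates); the wrist camera has in their place "hand_eye" (4x4, takes a point from camera to tool coordinates, whose origin is the TCP and whose axes are the tool frame's). Camera axes: x right, y down, z forward; pixel columns grow to the right and rows downward; lengths in m; the calibration is good to about 2 mm. A picture is of the moment at which its call begins: read the wrist's pose just before it. camera_params takes no time and is no camera call.
- ctrl.close_job(): hands the job in, once; it reports no verdict.
Trained networks look in the newest picture that a camera, given by its name, has taken for a name from the list of things; names that differ only in an ending like _2 or _b are one class to them, and where a whole thing is asked for, a point or a joint stands for the part that bears it (a point fixed in the world has none). Each returns a list of dicts, best first, with "confidence" (0 to 1); they miss things now and then, are a little off and sometimes report something else, mostly with a low value. They report only what shows in the picture. A call takes as long as a camera call. They do not tell look-alikes from the thing itself.
- ctrl.regions_of(camera, target): "region" (480x640 bool, what is visible of it) and "at" ([column, row] in pixels, amid what is visible of it).
- ctrl.mark_of(camera, target): "at" ([column, row] in pixels: a listed point, or the origin of a listed thing).
The state is a dict: "time": time; "joint_positions": joint angles; "qd": joint speeds; "joint_torque": joint torques, N m; "position": TCP position; "tool_rot": TCP orientation; "ft_force": force on the tool from outside, world axes, zero at the start; "torque": the same for the moment, N m; "grip_width": opening from 0.0 (shut) to 1.0 (fully open).
Only numpy, scipy, OpenCV 4.12 (cv2) and the standard library are available. Lean on these libraries where they do the work, as an engineer would, in place of code of your own. Each camera call takes 0.05 s, during which the arm holds its last target.

## Working session

There is one attempt and no reset: what is moved stays moved. The work goes in short steps, Python scripts to look and compute and a shell command to move; the robot and the scene stay as the last step left them, time stands still between calls to the robot, and variables do not carry over. Pictures are saved under pics/ and viewed, and the job is handed in when it is done.

```bash
mkdir -p pics; ls
cat > h.py <<'E'
import numpy as np, cv2
from bench import ctrl
from scipy.spatial.transform import Rotation as R
def save(img,n): cv2.imwrite('pics/'+n+'.png',img[:,:,::-1])
def ray(px,cam,st=None):
    p=ctrl.camera_params(cam);K=np.array(p['K'])
    d=np.linalg.solve(K,[px[0],px[1],1.])
    if cam=='wrist':
        H=np.array(p['hand_eye']);T=np.eye(4);T[:3,:3]=R.from_rotvec(st['tool_rot']).as_matrix();T[:3,3]=st['position'];C=T@H
    else: C=np.linalg.inv(np.array(p['world_to_cam']))
    return C[:3,3],C[:3,:3]@d
def onz(px,cam,z,st=None):
    o,d=ray(px,cam,st);return o+d*(z-o[2])/d[2]
E
python3 - <<'E'
from h import *
s=ctrl.get_state();print({k:np.round(v,3) for k,v in s.items()}); print(R.from_rotvec(s['tool_rot']).as_matrix().round(3))
for c in ['top','scene']:
    im=ctrl.get_image(c);save(im,c+'0')
    for t in ['red_pack_mid','green_pack_mid','bay']:
        for r in ctrl.mark_of(c,t)[:4]: print(c,t,np.round(r['at']),round(r['confidence'],2), onz(r['at'],c,0.03 if 'pack' in t else .025).round(3))
E
```

```text
pics
{'time': np.float64(0.0), 'joint_positions': array([-1.138,  0.322, -0.07 ,  1.452,  0.023,  1.371, -0.057]), 'qd': array([-0.001,  0.001, -0.001, -0.001, -0.001, -0.   ,  0.   ]), 'joint_torque': array([-1.0000e-03, -4.9129e+01, -4.0500e-01, -3.1253e+01, -6.4000e-02,
        4.4000e-02,  0.0000e+00]), 'position': array([0.264, 0.594, 0.404]), 'tool_rot': array([ 0.327,  1.546, -0.33 ]), 'ft_force': array([ 0.189,  0.723, -0.351]), 'torque': array([ 0.028, -0.021,  0.041]), 'grip_width': np.float64(1.0)}
[[-0.001  0.407  0.914]
 [-0.002  0.914 -0.407]
 [-1.    -0.002  0.   ]]
top red_pack_mid [385. 223.] 0.95 [ 0.54  -0.026  0.03 ]
top green_pack_mid [490. 229.] 0.66 [ 0.535 -0.213  0.03 ]
top bay [222. 256.] 0.91 [0.472 0.258 0.025]
top bay [116. 305.] 0.86 [0.382 0.434 0.025]
top bay [329. 290.] 0.58 [0.419 0.07  0.025]
top bay [210. 172.] 0.56 [0.624 0.289 0.025]
scene green_pack_mid [189. 392.] 0.7 [ 0.537 -0.218  0.03 ]
scene bay [434. 231.] 0.79 [0.629 0.298 0.025]
scene bay [381. 136.] 0.73 [0.393 0.432 0.025]
scene bay [362. 200.] 0.59 [0.481 0.265 0.025]
scene bay [274. 243.] 0.57 [0.427 0.073 0.025]
```

View pics/top0.png

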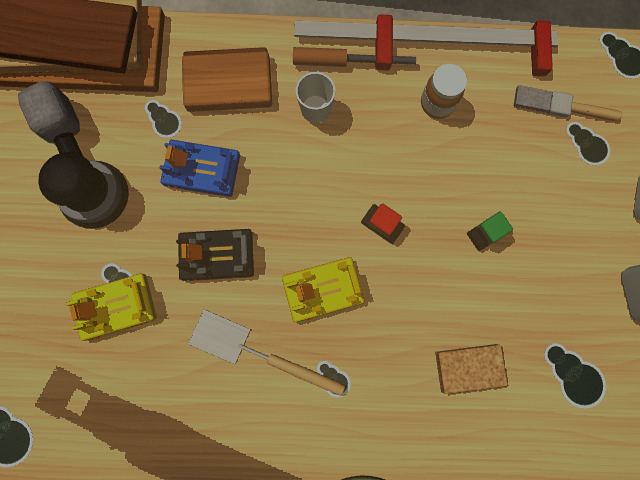

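View pics/scene0.png

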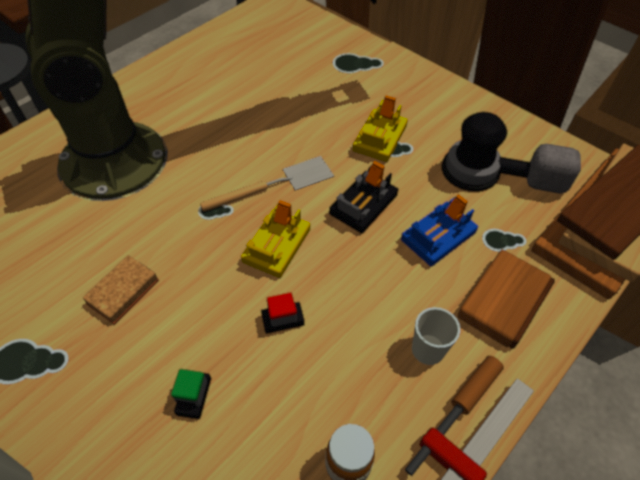

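Run:
```python
from h import *
print(np.array(ctrl.camera_params('wrist')['hand_eye']).round(3),ctrl.camera_params('wrist')['K'])
im=cv2.imread('pics/top0.png')
a=cv2.resize(im[190:260,340:440],None,fx=4,fy=4,interpolation=cv2.INTER_CUBIC)
b=cv2.resize(im[220:290,165:265],None,fx=4,fy=4,interpolation=cv2.INTER_CUBIC)
cv2.imwrite('pics/crop0.png',np.vstack([a,b]))
```

```text
[[-0.001 -0.242  0.97   0.02 ]
 [ 1.     0.     0.001 -0.   ]
 [-0.     0.97   0.242 -0.067]
 [ 0.     0.     0.     1.   ]] [[339.49839155   0.         316.1017709 ]
 [  0.         339.49839155 243.28369607]
 [  0.           0.           1.        ]]
```

View pics/crop0.png

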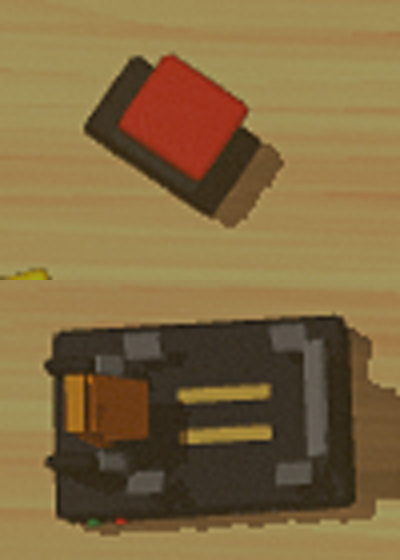

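Run:
```python
from h import *
f=lambda p,z,oy,oc:onz((p[0]/4+oc,p[1]/4+oy),'top',z)
P=[f(p,.022,190,340) for p in [(138,55),(85,130),(215,220),(262,142)]]
print(np.round(P,4)); c=np.mean(P,0);d=(P[0]+P[1]-P[2]-P[3])/2;print('foot c',c.round(4),'len',np.linalg.norm(d),'yaw',np.arctan2(d[1],d[0]))
P=[f(p,.06,190,340) for p in [(168,55),(120,122),(198,183),(248,108)]]
c=np.mean(P,0);d=(P[0]+P[1]-P[2]-P[3])/2;print('cap c',c.round(4),np.linalg.norm(d),'yaw',np.arctan2(d[1],d[0]))
Q=[f(p,.025,220-70,165) for p in [(55,333),(60,520),(355,503),(345,317)]]
c=np.mean(Q,0);d=(Q[0]+Q[1]-Q[2]-Q[3])/2;w=(Q[0]+Q[3]-Q[1]-Q[2])/2
print('chg c',c.round(4),np.linalg.norm(d),np.linalg.norm(w),'yaw',np.arctan2(d[1],d[0]),np.arctan2(w[1],w[0]))
```

```text
[[ 0.5756 -0.0075  0.022 ]
 [ 0.5406  0.0155  0.022 ]
 [ 0.5021 -0.0429  0.022 ]
 [ 0.5378 -0.0635  0.022 ]]
foot c [ 0.539  -0.0246  0.022 ] len 0.06872076237374121 yaw 0.9819782513615644
cap c [ 0.5405 -0.024   0.06  ] 0.041661493042958464 yaw 0.9646640522449325
chg c [0.475  0.2683 0.025 ] 0.12705877897229603 0.08222840898447817 yaw 1.6596074759007546 0.10295865103302482
```

```bash
cat >> h.py <<'E'
def jawR(yaw):
    y=np.array([np.cos(yaw),np.sin(yaw),0]);x=np.array([0,0,-1.]);return np.c_[x,y,np.cross(x,y)]
def plan(pt,yaw,n,frm=None):
    if frm is None:
        s=ctrl.get_state();p=np.array(s['position']);M=R.from_rotvec(s['tool_rot']).as_matrix()
    else: p=np.array(frm[0]);M=jawR(frm[1])
    rv=R.from_matrix(M.T@jawR(yaw)).as_rotvec()/n; st=(np.array(pt)-p)/n
    for i in range(n):
        print(np.round(M.T@st*1000,1),np.round(rv,4)); M=M@R.from_rotvec(rv).as_matrix()
E
python3 -c "
from h import *
plan([.474,.26,.344],.095,10)"
```

```text
[  6.1 -22.   32.7] [0.1057 0.     0.    ]
[  6.1 -18.4  34.9] [0.1057 0.     0.    ]
[  6.1 -14.6  36.6] [0.1057 0.     0.    ]
[  6.1 -10.7  37.9] [0.1057 0.     0.    ]
[ 6.1 -6.6 38.9] [0.1057 0.     0.    ]
[ 6.1 -2.5 39.3] [0.1057 0.     0.    ]
[ 6.1  1.7 39.4] [0.1057 0.     0.    ]
[ 6.1  5.8 39. ] [0.1057 0.     0.    ]
[ 6.1  9.9 38.1] [0.1057 0.     0.    ]
[ 6.1 13.9 36.9] [0.1057 0.     0.    ]
```

```bash
python3 -m crank '[6,-22,33,0.106,0,0,87, 6,-18,35,0.106,0,0,87, 6,-15,37,0.106,0,0,87, 6,-11,38,0.106,0,0,87, 6,-7,39,0.106,0,0,87]' 30
python3 -m crank '[6,-2,39,0.106,0,0,87, 6,2,39,0.106,0,0,87, 6,6,39,0.106,0,0,87, 6,10,38,0.106,0,0,87, 6,14,37,0.106,0,0,87]'
python3 - <<'E'
from h import *
s=ctrl.get_state();print(s['time'],s['position'],np.abs(s['qd']).max(),s['joint_positions'])
im=ctrl.get_image('wrist');save(im,'w1')
for t in ['bay','catch']:
    for r in ctrl.mark_of('wrist',t)[:4]: print(t,np.round(r['at']),round(r['confidence'],2), onz(r['at'],'wrist',.025,s).round(4))
E
```

```text
time: 1.02
position: [0.3699, 0.4246, 0.3748]
tool_rot: [0.743, 1.44, -0.742]
ft_force: [0.8, 0.5, 0.1]
grip_width: 1.001
time: 1.65
position: [0.4756, 0.2576, 0.3444]
tool_rot: [1.146, 1.248, -1.146]
ft_force: [0.4, -0.5, 0.2]
grip_width: 0.996
1.65 [0.47561119 0.25756687 0.3444429 ] 0.3130807231761073 [-0.7901993   0.12694123  0.26502801  1.8130453  -0.03542723  1.20592258
 -0.42940129]
bay [320. 231.] 0.91 [0.4774 0.2615 0.025 ]
bay [500. 204.] 0.73 [0.6331 0.2992 0.025 ]
bay [216.   8.] 0.59 [0.3815 0.4301 0.025 ]Traceback (most recent call last):
  File "<stdin>", line 5, in <module>
ValueError: it knows: bay, green_pack_mid, red_pack_mid
```

View pics/w1.png

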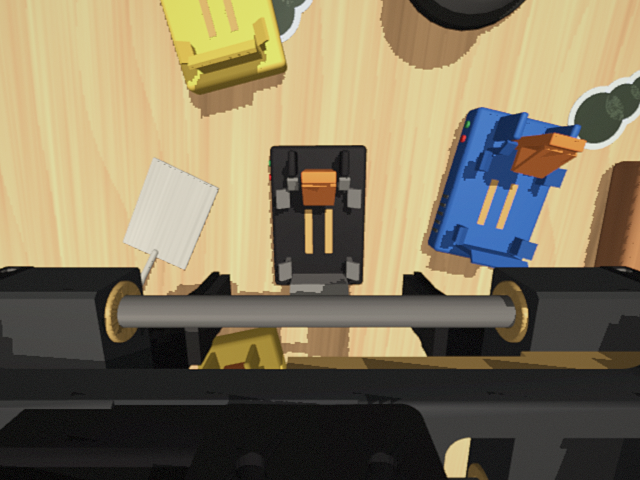

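Run:
```python
from h import *
s=ctrl.get_state();print(s['time'],s['position'],np.abs(s['qd']).max(),R.from_rotvec(s['tool_rot']).as_matrix().round(3))
im=ctrl.get_image('wrist')
r=ctrl.mark_of('wrist','bay')[0];print(r['at'],onz(r['at'],'wrist',.025,s).round(4))
c=cv2.resize(im[130:300,250:390],None,fx=4,fy=4,interpolation=cv2.INTER_CUBIC)
save(c[:600],'w2a');
save(im,'w2')
```

```text
1.75 [0.47744121 0.25368584 0.3440374 ] 0.07042189967300815 [[ 0.001  0.997  0.079]
 [-0.003  0.079 -0.997]
 [-1.     0.     0.003]]
[498.7, 195.3] [0.6328 0.3006 0.025 ]
```

View pics/w2a.png

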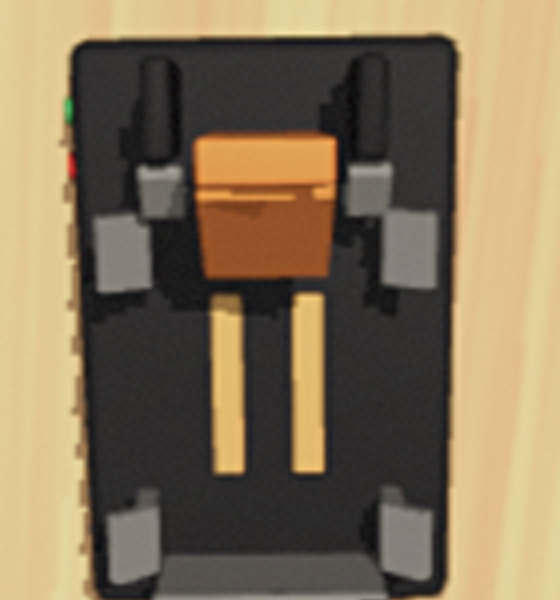

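Run:
```python
from h import *
s=ctrl.get_state()
f=lambda x,y,z=.025:onz((x/4+250,y/4+130),'wrist',z,s)
for n,p in dict(TL=(75,42),TR=(455,38),BR=(443,597),BL=(92,597)).items(): print(n,f(*p).round(4))
a,b=f(228,300),f(228,470);print('strip yaw',np.arctan2(*(a-b)[[1,0]])); a2,b2=f(308,295),f(308,470);print(np.arctan2(*(a2-b2)[[1,0]]))
print('strips mid',((f(228,383)+f(308,383))/2).round(4),'ends',f(268,293),f(268,473))
print('posts top?',[f(*p,.063).round(4) for p in [(158,550),(385,550)]])
plan([.540,-.0243,.344],-.596,5)
```

```text
TL [0.4267 0.3358 0.025 ]
TR [0.5064 0.3437 0.025 ]
BR [0.5189 0.2196 0.025 ]
BL [0.4374 0.2123 0.025 ]
strip yaw 1.6529426277456005
1.6672056870342207
strips mid [0.4738 0.2665 0.025 ] ends [0.47196544 0.28662834 0.025     ] [0.47562607 0.24573475 0.025     ]
posts top? [array([0.454 , 0.2378, 0.063 ]), array([0.4996, 0.2419, 0.063 ])]
[ 0.1  7.9 57.5] [1.368e-01 0.000e+00 1.000e-04]
[ 0.1 15.7 55.8] [1.368e-01 0.000e+00 1.000e-04]
[ 0.1 23.2 53.2] [1.368e-01 0.000e+00 1.000e-04]
[ 0.1 30.2 49.5] [1.368e-01 0.000e+00 1.000e-04]
[ 0.1 36.7 44.9] [1.368e-01 0.000e+00 1.000e-04]
```

Run:
```python
from h import *
for i in range(3):
    s=ctrl.get_state();print(s['time'],s['position'],np.abs(s['qd']).max())
    im=ctrl.get_image('wrist')
    for r in ctrl.mark_of('wrist','bay')[:3]: print(r['confidence'],r['at'],onz(r['at'],'wrist',.025,s).round(4))
save(cv2.resize(im[140:290,250:390],None,fx=4,fy=4,interpolation=cv2.INTER_CUBIC),'w3a')
```

```text
1.85 [0.47513601 0.25842401 0.34451768] 0.03884869181532552
0.86 [216.3, 5.4] [0.3808 0.4323 0.025 ]
0.83 [318.1, 232.1] [0.4753 0.2608 0.025 ]
0.55 [501.6, 206.4] [0.6346 0.2983 0.025 ]
1.95 [0.47414356 0.26044892 0.34475188] 0.01197108746262351
0.67 [498.3, 207.2] [0.6309 0.3002 0.025 ]
0.62 [219.8, 9.3] [0.3817 0.4318 0.025 ]
0.55 [323.1, 234.4] [0.479  0.2613 0.025 ]
2.05 [0.47388701 0.26091772 0.34484924] 0.0034818445623664793
0.98 [320.5, 239.1] [0.4769 0.2571 0.025 ]
0.76 [499.4, 210.1] [0.6323 0.2984 0.025 ]
0.63 [218.6, 9.4] [0.3804 0.4319 0.025 ]
```

View pics/w3a.png

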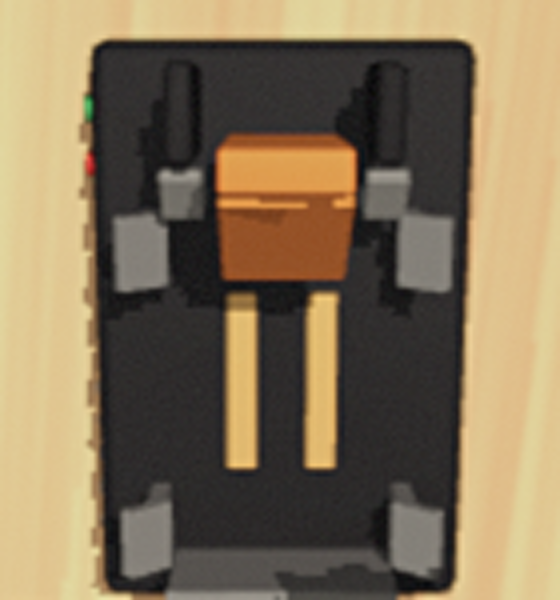

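Run:
```python
from h import *
s=ctrl.get_state();print(s['position'],R.from_rotvec(s['tool_rot']).as_matrix()[:,1])
f=lambda x,y,z=.025:onz((x/4+250,y/4+140),'wrist',z,s)
P=[f(*p) for p in [(97,42),(470,42),(452,592),(108,592)]]
print(np.round(P,4),np.mean(P,0))
print('strips',f(282,293),f(282,468))
plan([.540,-.0243,.344],-.596,6)
```

```text
[0.47392603 0.26079743 0.3448498 ] [9.95597161e-01 9.37351376e-02 1.30900582e-04]
[[0.4303 0.3303 0.025 ]
 [0.5093 0.3378 0.025 ]
 [0.5213 0.2137 0.025 ]
 [0.4409 0.2061 0.025 ]] [0.47544324 0.27199348 0.025     ]
strips [0.47469691 0.28045782 0.025     ] [0.47863594 0.24014215 0.025     ]
[ 0.1  6.5 48.3] [ 1.15e-01 -1.00e-04 -0.00e+00]
[ 0.1 12.  47.3] [ 1.15e-01 -1.00e-04 -0.00e+00]
[ 0.1 17.4 45.6] [ 1.15e-01 -1.00e-04 -0.00e+00]
[ 0.1 22.5 43.3] [ 1.15e-01 -1.00e-04 -0.00e+00]
[ 0.1 27.3 40.4] [ 1.15e-01 -1.00e-04 -0.00e+00]
[ 0.1 31.7 37. ] [ 1.15e-01 -1.00e-04 -0.00e+00]
```

```bash
python3 -m crank '[0,6,48,0.115,0,0,87, 0,12,47,0.115,0,0,87, 0,17,46,0.115,0,0,87, 0,22,43,0.115,0,0,87, 0,27,40,0.115,0,0,87]'
python3 -m crank '[0,32,37,0.115,0,0,87, 0,0,0,0,0,0,87, 0,0,0,0,0,0,87, 0,0,0,0,0,0,87, 0,0,0,0,0,0,87]'
python3 - <<'E'
from h import *
s=ctrl.get_state();print(s['time'],s['position'],np.abs(s['qd']).max(),R.from_rotvec(s['tool_rot']).as_matrix()[:,1])
im=ctrl.get_image('wrist');save(im,'w4')
for r in ctrl.mark_of('wrist','red_pack_mid')[:3]: print(r['confidence'],r['at'],onz(r['at'],'wrist',.03,s).round(4))
E
```

```text
time: 2.78
position: [0.5277, 0.0225, 0.3451]
tool_rot: [1.558, 0.939, -1.556]
ft_force: [0.7, 0.1, 0.6]
grip_width: 0.998
time: 3.4
position: [0.5386, -0.023, 0.3447]
tool_rot: [1.633, 0.866, -1.633]
ft_force: [-0.2, -0.2, -0.1]
grip_width: 1.001
3.4 [ 0.53864704 -0.02295599  0.34472755] 0.007817280693448487 [ 8.27938397e-01 -5.60818996e-01 -2.54851072e-04]
0.67 [318.7, 233.8] [ 0.5397 -0.0226  0.03  ]
```

View pics/w4.png

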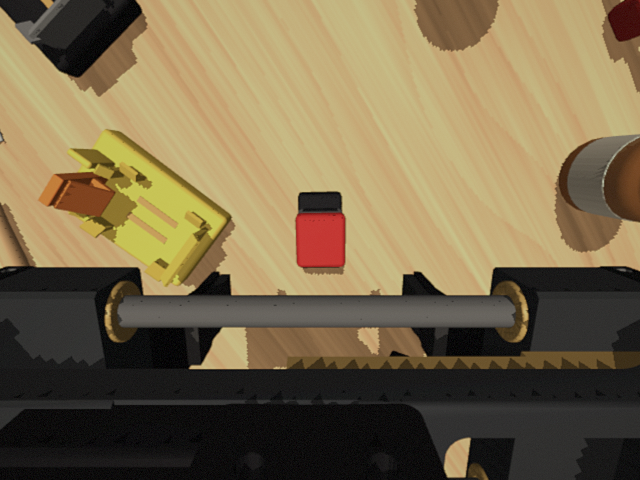

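Run:
```python
from h import *
s=ctrl.get_state()
im=ctrl.get_image('wrist');hsv=cv2.cvtColor(im,cv2.COLOR_RGB2HSV)
m=(((hsv[...,0]<8)|(hsv[...,0]>172))&(hsv[...,1]>150)&(hsv[...,2]>100)).astype(np.uint8);m[:180]=0;m[290:]=0;m[:,:270]=0;m[:,370:]=0
c=max(cv2.findContours(m,0,2)[0],key=cv2.contourArea)
P=np.array([onz(p[0],'wrist',.06,s)[:2] for p in c]);b=cv2.minAreaRect((P*1000).astype(np.float32));print(b, s['position'],R.from_rotvec(s['tool_rot']).as_matrix()[:,1])
print(np.degrees(np.arctan2(*R.from_rotvec(s['tool_rot']).as_matrix()[[1,0],1])))
save(cv2.resize(im[180:290,270:370],None,fx=5,fy=5,interpolation=cv2.INTER_CUBIC),'w4a')
```

```text
((541.2904052734375, -22.02078628540039), (44.58478927612305, 38.973751068115234), 56.74729919433594) [ 0.53864863 -0.0235011   0.34477101] [ 8.27398590e-01 -5.61615133e-01 -1.26845042e-04]
-34.16756900982731
```

View pics/w4a.png

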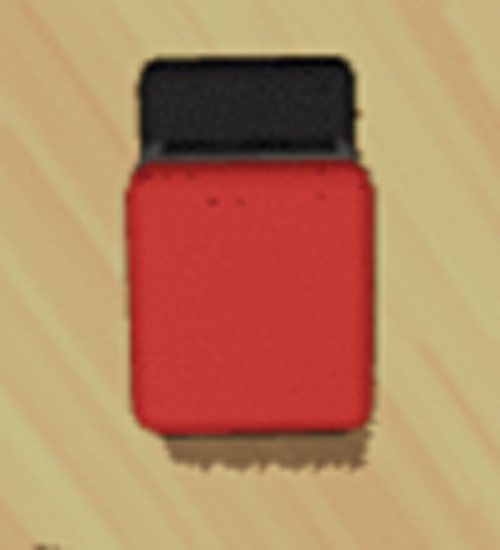

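```bash
python3 -m crank '[45,1.5,-1.5,0,0,0,87, 40,0,0,0,0,0,87, 30,0,0,0,0,0,87, 16,0,0,0,0,0,87, 8,0,0,0,0,0,87]' 50
python3 -m crank '[0,0,0,0,0,0,87, 0,0,0,0,0,0,30, 0,0,0,0,0,0,30, 0,0,0,0,0,0,30, 0,0,0,0,0,0,30]' 50
python3 -m crank '[0,0,0,0,0,0,30, 0,0,0,0,0,0,30, 0,0,0,0,0,0,30, -15,0,0,0,0,0,30, -30,0,0,0,0,0,30]' 50
python3 - <<'E'
from h import *
s=ctrl.get_state();print(s['time'],s['position'],s['grip_width']*87,s['ft_force'])
for c in ['wrist','top']: im=ctrl.get_image(c);save(im,c+'5')
E
```

```text
time: 4.18
position: [0.5409, -0.0239, 0.2054]
tool_rot: [1.634, 0.864, -1.635]
ft_force: [-0.5, -0.0, 0.8]
grip_width: 1.001
time: 4.8
position: [0.5409, -0.0239, 0.206]
tool_rot: [1.635, 0.864, -1.634]
ft_force: [-1.2, 0.2, 0.3]
grip_width: 0.63
time: 5.42
position: [0.5398, -0.0238, 0.2504]
tool_rot: [1.631, 0.866, -1.638]
ft_force: [0.7, 0.2, -2.5]
grip_width: 0.453
5.425 [ 0.53977592 -0.02382223  0.25035293] 39.44040523054727 [ 0.71385678  0.21472325 -2.51698037]
```

View pics/wrist5.png

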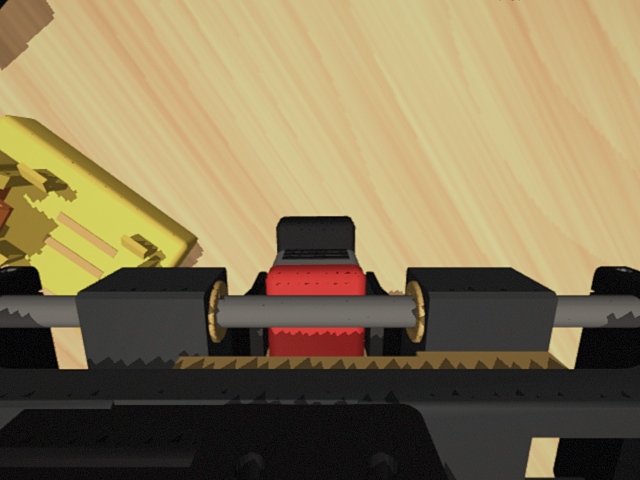

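Run:
```python
from h import *
p=ctrl.camera_params('wrist');K=np.array(p['K']);H=np.array(p['hand_eye'])
def at(px,x):
    d=H[:3,:3]@np.linalg.solve(K,[px[0],px[1],1.]);o=H[:3,3];return (o+d*(x-o[0])/d[0])*1000
im=cv2.imread('pics/wrist5.png')
cv2.imwrite('pics/w5a.png',cv2.resize(im[205:285,260:370],None,fx=6,fy=6,interpolation=cv2.INTER_CUBIC))
print('foot',at((316,218),.184),'cap',at((316,267),.146))
s=ctrl.get_state();print(s['position'])
plan([.4765,.260,.31],.093,8)
```

```text
foot [184.         -1.4255208 -37.542263 ] cap [146.          -1.35038084 -24.87031072]
[ 0.54217584 -0.02418021  0.25409498]
[ -7.  -26.8 -24.8] [-0.0864 -0.0003 -0.0007]
[ -7.  -24.5 -27. ] [-0.0864 -0.0003 -0.0007]
[ -7.  -22.1 -29. ] [-0.0864 -0.0003 -0.0007]
[ -7.  -19.5 -30.8] [-0.0864 -0.0003 -0.0007]
[ -7.  -16.8 -32.4] [-0.0864 -0.0003 -0.0007]
[ -7.  -14.  -33.7] [-0.0864 -0.0003 -0.0007]
[ -7.  -11.  -34.8] [-0.0864 -0.0003 -0.0007]
[ -7.   -8.  -35.6] [-0.0864 -0.0003 -0.0007]
```

View pics/w5a.png

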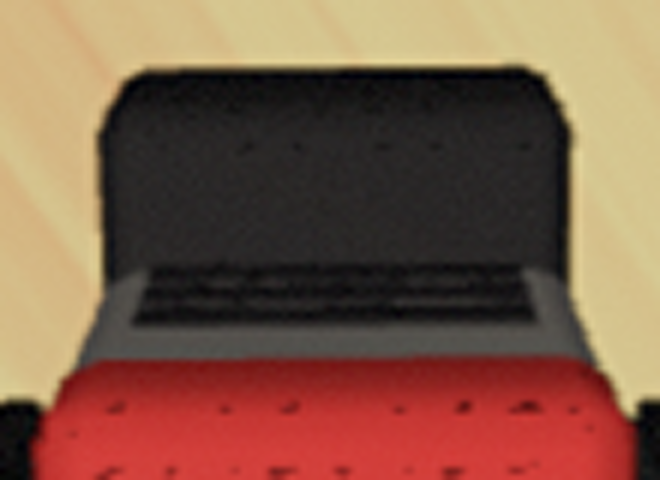

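```bash
python3 -m crank '[-38,-5,-5,0,0,0,30, -38,-25,-25,-0.086,0,0,30, 0,-27,-28,-0.086,0,0,30, 0,-24,-31,-0.086,0,0,30, 0,-22,-32,-0.086,0,0,30]' 50
python3 -m crank '[0,-19,-34,-0.086,0,0,30, 0,-16,-36,-0.086,0,0,30, 0,-12,-37,-0.086,0,0,30, 0,-4,-20,-0.086,0,0,30, 0,0,0,0,0,0,30]' 50
python3 - <<'E'
from h import *
s=ctrl.get_state();print(s['position'],s['ft_force'],np.degrees(np.arctan2(*R.from_rotvec(s['tool_rot']).as_matrix()[[1,0],1])))
plan([.476,.2575,.33],.093,2)
E
```

```text
time: 6.15
position: [0.5031, 0.1322, 0.3262]
tool_rot: [1.391, 1.08, -1.392]
ft_force: [1.2, 0.6, -2.9]
grip_width: 0.457
time: 6.78
position: [0.4704, 0.2669, 0.3262]
tool_rot: [1.139, 1.253, -1.14]
ft_force: [0.5, -0.3, -3.4]
grip_width: 0.456
[0.47037225 0.26694817 0.32619944] [ 0.52344699 -0.34540211 -3.36769701] 5.3823548550928155
[-1.9  2.4  5. ] [ 0.0005 -0.      0.0005]
[-1.9  2.4  5. ] [ 0.0005 -0.      0.0005]
```

```bash
python3 -m crank '[0,3,6,0,0,0,30, 0,0,2,0,0,0,30, 0,0,0,0,0,0,30, 0,0,0,0,0,0,30, 0,0,0,0,0,0,30]' 50
python3 - <<'E'
from h import *
s=ctrl.get_state();print(s['position'],s['ft_force'],np.degrees(np.arctan2(*R.from_rotvec(s['tool_rot']).as_matrix()[[1,0],1])))
for c in ['wrist','scene','top']: im=ctrl.get_image(c);save(im,c+'6'); 
im=cv2.imread('pics/scene6.png');cv2.imwrite('pics/s6a.png',cv2.resize(im[120:270,290:470],None,fx=4,fy=4,interpolation=cv2.INTER_CUBIC))
E
```

```text
time: 7.4
position: [0.475, 0.257, 0.3268]
tool_rot: [1.143, 1.25, -1.143]
ft_force: [-0.3, -0.3, -2.5]
grip_width: 0.455
[0.47499414 0.25700333 0.32682343] [-0.31607538 -0.34587167 -2.48390111] 5.155386335517825
```

View pics/wrist6.png

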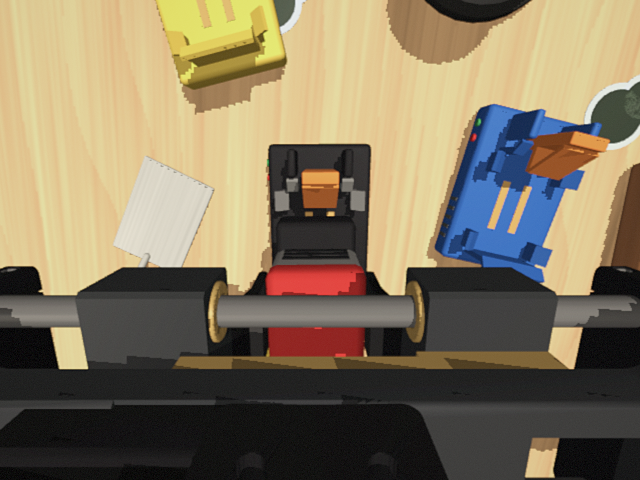

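View pics/s6a.png

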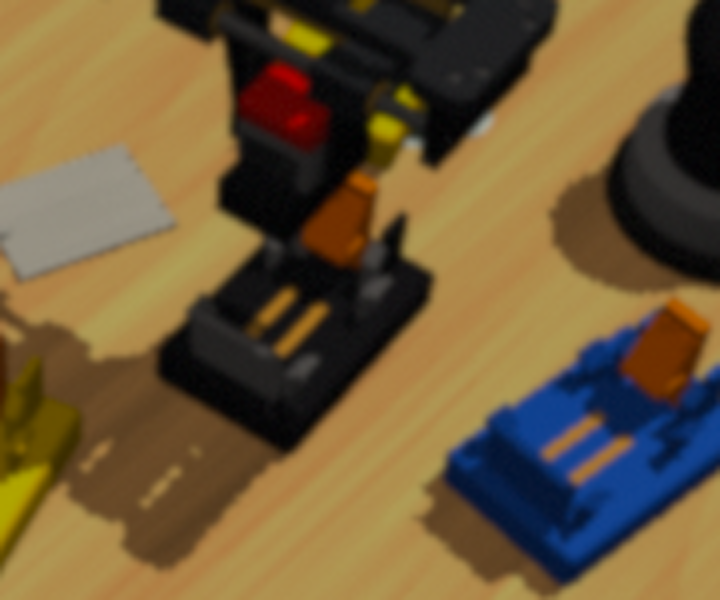

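View pics/top6.png

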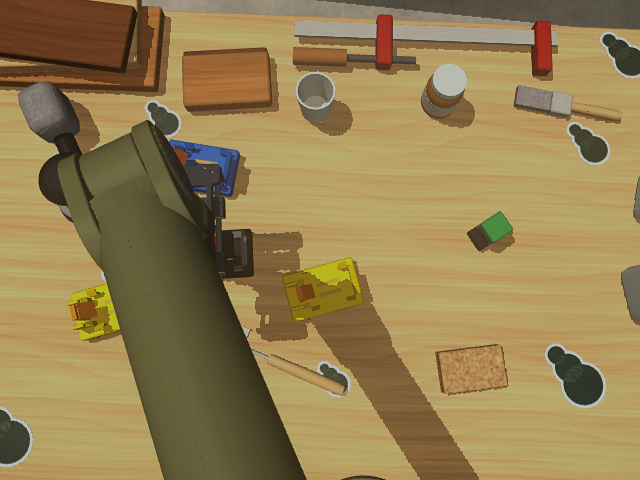

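Run:
```python
from h import *
im=cv2.imread('pics/wrist6.png');cv2.imwrite('pics/w6a.png',cv2.resize(im[135:285,250:390],None,fx=4,fy=4,interpolation=cv2.INTER_CUBIC))
```

```text
(no output)
```

View pics/w6a.png

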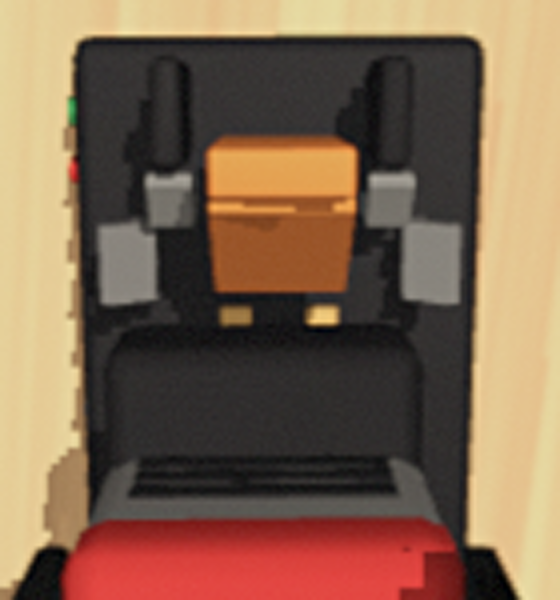

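Run:
```python
from h import *
p=ctrl.camera_params('wrist');K=np.array(p['K']);H=np.array(p['hand_eye']);print(H[1])
def at(px,x):
    d=H[:3,:3]@np.linalg.solve(K,[px[0]/4+250,px[1]/4+135,1.]);o=H[:3,3];return ((o+d*(x-o[0])/d[0])*1000).round(1)
h=.3268
print('foot y',at((265,380),.184),at((265,340),.184),'strip',at((279,316),h-.025),'chg TL,TR',at((78,40),h-.025),at((482,40),h-.025),'r400',at((86,400),h-.025),at((468,400),h-.025),'catch top',at((282,145),h-.085))
print('catch nose lower edge z=.053',at((282,290),h-.053),'foot front',at((265,330),.184),at((265,330),.206))
```

```text
[ 9.99999373e-01  6.31378441e-04 -9.25017206e-04 -1.04990512e-03]
foot y [184.   -1.1 -32.5] [184.   -1.1 -37.5] strip [301.8   1.7 -21.6] chg TL,TR [301.8 -38.5 -77.1] [301.8  42.  -77.1] r400 [301.8 -39.2  -3.6] [301.8  41.9  -3.6] catch top [241.8   1.5 -58.7]
catch nose lower edge z=.053 [273.8   2.  -31. ] foot front [184.   -1.1 -38.7] [206.   -1.2 -35. ]
```

```bash
python3 -m crank '[12,2.5,0,0,0,0,30, 12,0,0,0,0,0,30, 8,0,0,0,0,0,30, 3,0,0,0,0,0,30, 0,0,0,0,0,0,30]' 60
python3 - <<'E'
from h import *
s=ctrl.get_state();print(s['position'],s['ft_force'])
im=ctrl.get_image('wrist');save(cv2.resize(im[125:285,250:390],None,fx=3.7,fy=3.7,interpolation=cv2.INTER_CUBIC),'w7')
im=ctrl.get_image('scene');save(cv2.resize(im[120:250,300:440],None,fx=4,fy=4,interpolation=cv2.INTER_CUBIC),'s7')
E
```

```text
time: 8.18
position: [0.4775, 0.2572, 0.2916]
tool_rot: [1.142, 1.25, -1.143]
ft_force: [1.2, 0.0, -2.2]
grip_width: 0.457
[0.47751758 0.25721935 0.29156901] [ 1.17066715  0.00355264 -2.17417063]
```

View pics/w7.png

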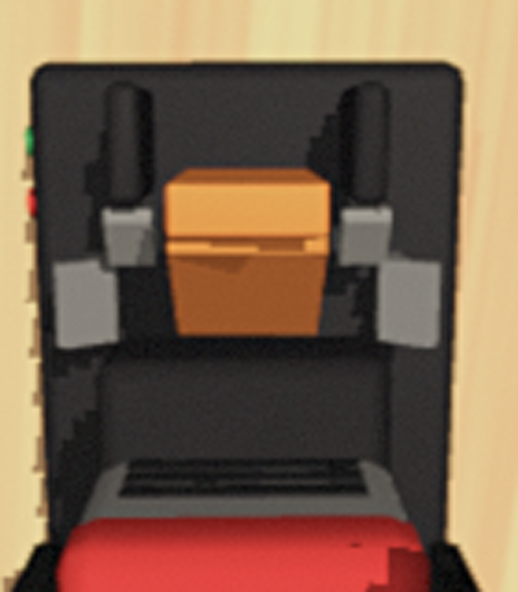

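View pics/s7.png

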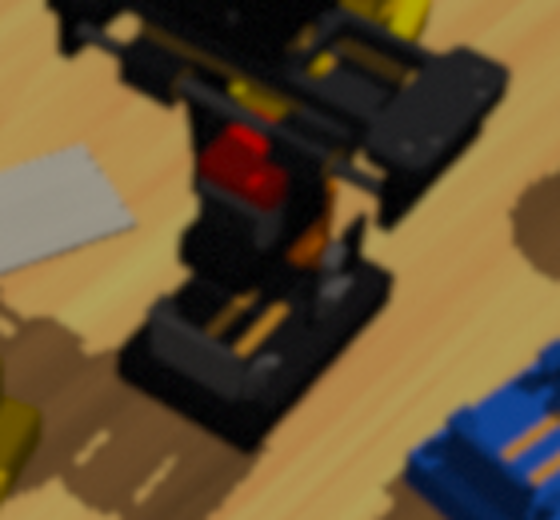

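```bash
python3 -m crank '[7,0,0,0,0,0,30, 7,0,0,0,0,0,30, 6,0,0,0,0,0,30, 5,0,0,0,0,0,30, 0,0,0,0,0,0,30]' 60
python3 - <<'E'
from h import *
s=ctrl.get_state();print(s['position'],s['ft_force'],s['torque'])
im=ctrl.get_image('wrist');save(cv2.resize(im[125:285,250:390],None,fx=3.7,fy=3.7,interpolation=cv2.INTER_CUBIC),'w8')
E
```

```text
time: 8.9
position: [0.4776, 0.2567, 0.2663]
tool_rot: [1.142, 1.25, -1.144]
ft_force: [0.1, -1.5, -2.0]
grip_width: 0.455
[0.4775934  0.25666563 0.2663078 ] [ 0.12976011 -1.47357963 -2.04573143] [-0.4324852   0.0130657  -0.09665774]
```

View pics/w8.png

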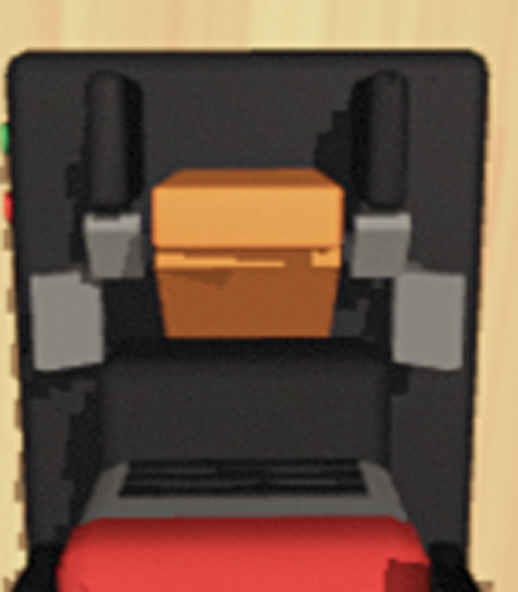

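```bash
python3 -m crank '[6,0,0,0,0,0,30, 5,0,0,0,0,0,30, 5,0,0,0,0,0,30, 4,0,0,0,0,0,30, 0,0,0,0,0,0,30]' 60
python3 - <<'E'
from h import *
s=ctrl.get_state();print(s['position'],s['ft_force'],s['torque'])
im=ctrl.get_image('wrist');save(cv2.resize(im[125:285,250:390],None,fx=3.7,fy=3.7,interpolation=cv2.INTER_CUBIC),'w9')
E
```

```text
time: 9.57
position: [0.4779, 0.2557, 0.246]
tool_rot: [1.142, 1.248, -1.145]
ft_force: [2.1, -5.1, -3.6]
grip_width: 0.458
[0.47794474 0.25572858 0.24601039] [ 2.14882895 -5.09444797 -3.642857  ] [-1.37270654e+00 -4.52512453e-01 -2.00753773e-04]
```

View pics/w9.png

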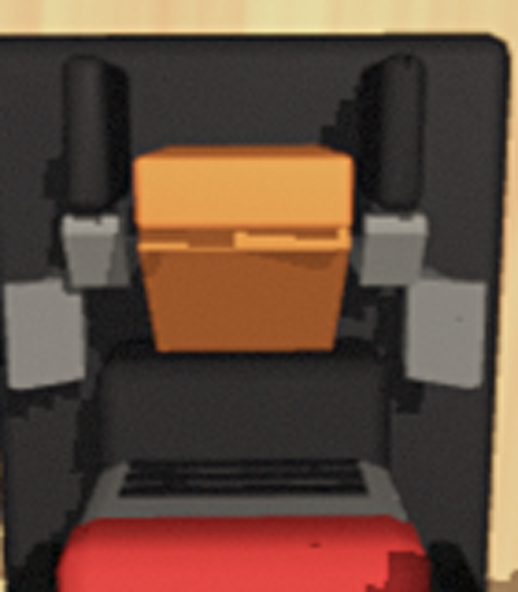

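```bash
python3 -m crank '[4,0,0,0,0,0,30, 4,0,0,0,0,0,30, 4,0,0,0,0,0,30, 2,0,0,0,0,0,30, 0,0,0,0,0,0,30]' 60
python3 - <<'E'
from h import *
s=ctrl.get_state();print(s['position'],s['ft_force'],s['torque'])
im=ctrl.get_image('wrist');save(cv2.resize(im[125:285,250:390],None,fx=3.7,fy=3.7,interpolation=cv2.INTER_CUBIC),'w10')
E
```

```text
time: 10.25
position: [0.4772, 0.2582, 0.2327]
tool_rot: [1.143, 1.252, -1.142]
ft_force: [0.8, 1.2, -2.9]
grip_width: 0.456
[0.47721924 0.25817631 0.23266953] [ 0.83457258  1.18819939 -2.94456322] [-0.07410173  0.07949094 -0.00044895]
```

View pics/w10.png

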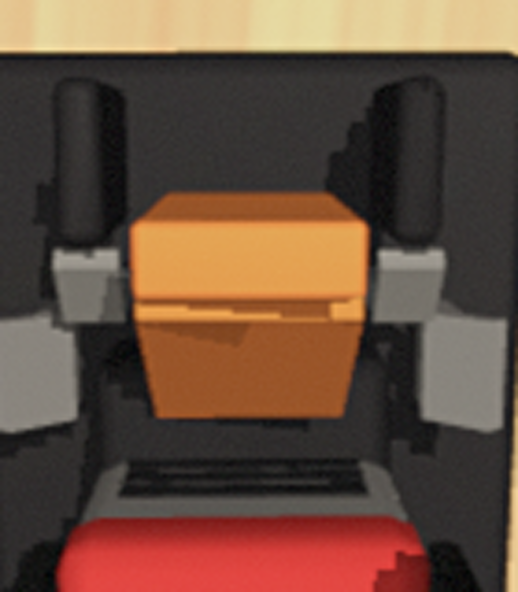

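```bash
python3 -m crank '[2,0,0,0,0,0,30, 2,0,0,0,0,0,30, 1,0,0,0,0,0,30, 0,0,0,0,0,0,30, 0,0,0,0,0,0,30]' 60
python3 - <<'E'
from h import *
s=ctrl.get_state();print(s['position'],s['ft_force'],s['torque'])
E
```

```text
time: 10.92
position: [0.4776, 0.2579, 0.2308]
tool_rot: [1.144, 1.252, -1.141]
ft_force: [-6.3, -2.8, 16.2]
grip_width: 0.454
[0.47764201 0.25791633 0.23075988] [-6.28781796 -2.84108133 16.23928161] [-0.77380928  1.64757642  0.07280225]
```

```bash
python3 -m crank '[-3,0,0,0,0,0,30, 0,0,0,0,0,0,65, 0,0,0,0,0,0,65, 0,0,0,0,0,0,65, 0,0,0,0,0,0,65]'
python3 -m crank '[-8,0,0,0,0,0,65, -15,0,0,0,0,0,65, -25,0,0,0,0,0,65, -30,0,0,0,0,0,65, -30,0,0,0,0,0,65]'
python3 -m crank '[-20,0,0,0,0,0,65, 0,0,40,0,0,0,65, 0,0,30,0,0,0,65, 0,0,0,0,0,0,65, 0,0,0,0,0,0,65]'
python3 - <<'E'
from h import *
s=ctrl.get_state();print(s['position'],s['ft_force'],s['grip_width'])
im=ctrl.get_image('wrist');save(im,'w11')
for r in ctrl.mark_of('wrist','red_pack_mid')[:2]: print(r['confidence'],r['at'],onz(r['at'],'wrist',.055,s).round(4))
im=ctrl.get_image('scene');save(cv2.resize(im[120:250,300:440],None,fx=4,fy=4,interpolation=cv2.INTER_CUBIC),'s11')
im=ctrl.get_image('top');save(im,'t11')
for r in ctrl.mark_of('top','green_pack_mid')[:2]: print(r['confidence'],r['at'],onz(r['at'],'top',.03).round(4))
E
```

```text
time: 11.55
position: [0.4776, 0.2572, 0.2307]
tool_rot: [1.143, 1.25, -1.143]
ft_force: [0.1, -0.3, -0.7]
grip_width: 0.728
time: 12.18
position: [0.4776, 0.2571, 0.341]
tool_rot: [1.144, 1.25, -1.141]
ft_force: [-0.5, 0.1, 0.6]
grip_width: 0.746
time: 12.8
position: [0.4837, 0.1882, 0.3596]
tool_rot: [1.144, 1.251, -1.141]
ft_force: [-0.7, 0.3, 0.2]
grip_width: 0.753
[0.48372607 0.188223   0.35963717] [-0.71996072  0.28886968  0.2120253 ] 0.7532585424784315
0.88 [316.6, 152.3] [0.4766 0.2598 0.055 ]
0.57 [490.0, 228.1] [ 0.5366 -0.2123  0.03  ]
```

View pics/w11.png

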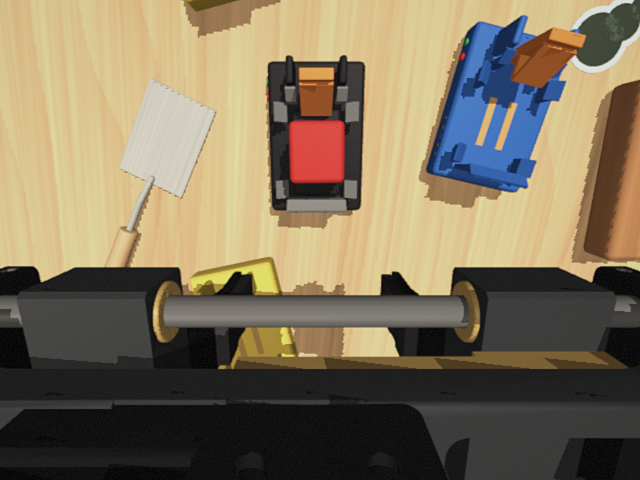

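View pics/s11.png

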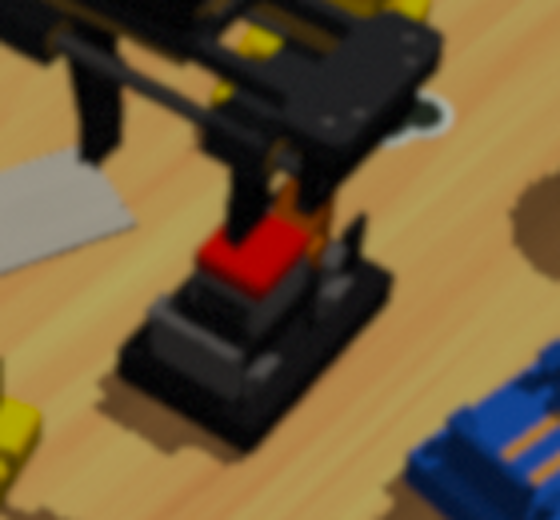

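```bash
python3 -c "
from h import *
print(ctrl.close_job())"
```

```text
the job is handed in; nothing more can be done
None
```

I pressed the red pack home in the black charger, let go of it, backed the gripper clear and handed the job in at about 13 s of the 35 s. No verdict came back.

- **Choosing the charger:** Four chargers were in the scene. In the top picture they were the black one at about (217, 255), one blue and two yellow. I took the black one.
- **Pressing home:** During the lowering, the side push from the catch built up to about 5 N and then dropped away. The wrist picture showed the catch back over the foot. I then pressed until the bay floor pushed back with about 16 N. The tool height was then 0.2308 m, against 0.231 m expected for the pack sitting home.
- **After release:** The pack is upright and lengthwise in the bay, measured at (0.4766, 0.2598). That is within about 1 mm of where I had put the bay centre. The catch looks sprung in, and the wrist force is near zero.
- **Green pack:** It shows within 2 mm of its first reading, which is within the measurement noise.
- **Disagreements:** The cameras differed by a few millimetres on the bay position: top (0.472, 0.258), scene (0.481, 0.265), wrist about (0.477, 0.260). I used the wrist camera, lining up pack and bay in the same picture. I judged the catch position from the pictures and forces; I had no direct reading of it.

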